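# Locate a battery pack in the welding fixture and swing the hold-down arm over it

## Task

Get the battery pack ready for welding: first push it along between its two guides until it sits fully home against the end stop, and then push the yellow hold-down arm round until its red pad stands over the white spot in the middle of the pack's top. Slide the pack, do not lift or tip it, and leave the loose cells, the screwdriver and the tape roll where they are.

Things in the scene. Friction and masses are not known exactly. Their poses are not given: they have to be found in the camera images.
- fixture: Fixed orange board 300 (x) x 340 (y) mm, top 30 mm above the bench. Origin at bench level under its centre; +x runs along the guides to the end stop, roughly away from the robot. Aluminium guides 10 mm wide, 18 mm high, inner faces at y = +-35 mm, x = -130 to 70 mm; end stop 100 mm wide, 35 mm high, inner face at x = 70 mm. The arm's post stands at x = 27, y = 130 mm.
- home (a point): Point on the board's top where the centre of the pack's underside is when the pack is fully home (x = 27, y = 0, z = 30 mm in the fixture's frame). Axes as the fixture.
- pack: Loose battery pack: 12 pale blue cells upright in black holders, a block 86 (x, along the guides) x 66 (y) x 72 mm high, about 0.5 to 0.8 kg, standing on the board between the guides with 2 mm play at each side, 35 to 75 mm short of home. Origin at the centre of its underside. It slides at roughly 2 to 8 N.
- pack_top (a point): Centre of the pack's top face, marked by a white spot 24 mm across, 72 mm above the board.
- swing (a joint): Angle (rad) of the yellow arm about its vertical pivot: 0 pointing along the fixture's -x (to the robot), growing counter-clockwise seen from above; at 1.57 it points along the fixture's -y, across the pack's home. Range -0.6 to 2.2, starts at -0.35 to 0.35. No detent: friction (0.2 N m, about 2 N pushed 90 mm from the pivot) holds it where it is left.
- swing_pivot (a point): Point on the arm's pivot axis at half the arm's height (89 mm above the board). The arm is a straight yellow bar 22 mm wide, its underside 78 mm and its top 100 mm above the board, from 15 mm behind the pivot to 130 mm in front; a dark cap on the pivot rises 8 mm more.
- swing_pad (a point): Centre of the arm's round red pad, 32 mm across, at its end 130 mm from the pivot, at half the arm's height; the pad's underside is 75 mm above the board, so it passes 3 mm above the pack.
- cell_a: Bystander: loose pale blue battery cell standing upright on the board, 18.4 mm across, 65 mm high, on the fixture's -y side. Origin at the centre of its underside.
- cell_b: Bystander: a second such cell, standing on the same side.
- screwdriver: Bystander: screwdriver 200 mm long lying on the bench on the right (-y). Origin near its middle, on the bench.
- tape: Bystander: amber tape roll, 90 mm across and 24 mm high, lying on the bench on the left (+y). Origin at the centre of its underside.
Mind the look-alikes: they are no part of the job. What is shaped like the pack but green or orange is not meant.

How it is judged:
On the way, in this order (a step that is already met when the one before it is completed fails the run):
1. the pack sits home against the end stop (horizontal distance between pack and home below 0.006 m), for 0.3 s.
2. the arm's pad stands over the middle of the pack, with the pack home (horizontal distance between swing_pad and pack_top below 0.015 m and horizontal distance between pack and home below 0.006 m), for 0.2 s.
At the end, for the whole second after the job is handed in: The pack stands flat and at rest, its centre within 6 mm of its home point against the end stop; the arm is at rest with the centre of its red pad within 15 mm (seen from above) of the centre of the pack's top; the two cells, the screwdriver and the tape roll are within 20 mm of where they were (all of step 2 and angle between pack's own z axis and vertical below 0.05 rad and z of pack in the frame of fixture below 0.034 m and linear speed of pack below 0.02 m/s and velocity of joint swing between -0.05 and 0.05 rad/s and distance of each of cell_a, cell_b, screwdriver, tape from where it was at the start of the episode below 0.02 m); the robot touches nothing.
It fails at once if the pack is lifted more than 10 mm off the board (z of pack in the frame of fixture above 0.04 m).
It fails at once if the pack is tipped by more than 0.2 rad (angle between pack's own z axis and vertical above 0.2 rad).
It fails at once if a loose cell is knocked over or lifted (angle between any of cell_a, cell_b's own z axis and vertical above 0.3 rad or distance of any of cell_a, cell_b from where it was at the start of the episode above 0.02 m).
It fails at once if the screwdriver or the tape roll is moved by more than 20 mm (distance of any of screwdriver, tape from where it was at the start of the episode above 0.02 m).
It also fails if it takes over 53 s, if anything falls off the work surface, if the arm or the gripper's body presses on something with over 40 N, if the wrist force passes 120 N, or if a joint passes its speed limit or range.

## Robot

A 6-joint arm with a two-finger parallel gripper is mounted at the origin on the work surface. World frame = base frame: x ahead of the robot, y to its left, z up, the work surface at z = 0. Lengths are in m, angles in rad, forces in N, time in s.
With the tool pointing down it reaches from about 0.4 to 0.925 m from the base axis. Payload 3.4 kg.
Tool frame: the origin (TCP) lies at the centre of the arm's flange, where the gripper is bolted on; the fingertips stand 173 mm ahead of it and the grasp point (between the pads) lies 155 mm ahead of it; z points along the fingers, y is the line along which they close (so a half turn about z gives the same grasp; the last joint's range is limited). The gripper opens to 85 mm and grips with 20 to 120 N. Pads are 22 mm wide; open, the fingers measure 114 mm over their backs; the gripper's body (76 mm by 85 mm) begins 54 mm behind the grasp point. The pads swing forward as they close: fully open they stand 13 mm farther back than shut.
Start: joints at [-1.2, 0.307, 1.506, -0, 1.328, -0.073], TCP at [0.247, -0.519, 0.405] pointing down, gripper open.
Joint ranges: [-3.12, 3.12], [-1.05, 2.28], [0.14, 2.33], [-1.42, 4.57], [0.1, 2.73], [-2.68, 2.68]. Speed limits (rad/s): [2.57, 2.57, 3.14, 3.14, 3.14, 3.14].

## Interface

Orientations are given as a unit quaternion [w, x, y, z].
In Python, from rig import observe, imaging, ticket gives the robot as it stands. The module is installed in compiled form; this text tells all that it offers.
- The arm moves only by the tool servo_tool, never from a script. Its argument "series" is a list of rows, each an object with "fingers": the closure, from 0 (fully open) to 1 (shut); "translation": the shift along the tool's x, y, z in m, a list of three; "turn": the turn, a rotation vector about the tool's x, y, z in rad, a list of three. A call has 1 to 20 rows; each row is the pose to reach, as a shift and turn from the pose commanded when the call began, along the tool's axes at that moment; what a row does not reach only later rows make up. A row lasts 1/8 s, in which the tool goes at most 62.5 mm and 10.7 degrees, less where a joint would pass 70% of its speed; a pose out of reach is approached as far as the arm can. A call with a gripper value outside its range is refused whole. The fingers move at their own pace and stop on an object; "squeeze" is the grip in N (left out, the last holds). Time passes only in rows, so rows that repeat a pose let the fingers close. It gives the time, the measured TCP pose, the force, the opening and the grip force at its end, in the units of the state.
- observe(): the state, without advancing time (a new reading comes with each control period).
- imaging.snapshot(name): name is "side" or "top"; returns a dict with "pixels" (420x560x3 uint8, red, green, blue), "vfov" (degrees; the focal length in pixels is half the picture's height over the tangent of half this angle, whatever the lens; pixels are square), "cx", "cy" (the principal point, pixels), "world_to_cam" (4x4, takes a point from world to camera coordinates). Camera axes: x right, y up, looking along -z (the intrinsics and any distortion apply to the point x, -y, -z); pixel columns grow to the right and rows downward; lengths in m; the calibration is good to about 2 mm. A picture is of the moment at which its call begins. There is no depth.
- ticket.hand_in(): hands the job in; it is judged then, once.
The state is a dict: "time": time; "joints": joint angles; "qvel": joint speeds; "effort": joint torques, N m; "ee_pos": TCP position; "eef_rot": TCP orientation; "ft_force": force on the tool from outside, world axes, zero at the start; "moment": the same for the moment, N m; "finger_gap": finger opening in m; "grasp_force": force on a finger pad.
Only numpy, scipy, OpenCV 4.12 (cv2) and the standard library are available. Lean on these libraries where they do the work, as an engineer would, in place of code of your own. Each camera call takes 0.05 s, during which the arm holds its last target. There are 200 camera calls.

## Working session

There is one attempt and no reset: what is moved stays moved. The work goes in short steps, Python scripts to look and compute and a tool call to move; the robot and the scene stay as the last step left them, time stands still between calls to the robot, and variables do not carry over. Pictures are saved under pics/ and viewed, at most 10 in all, crops included, and the job is handed in when it is done.

Besides the shell and the picture viewer there is one more tool, called after ">>>" by a JSON object that holds its "op" and its "data". servo_tool: Moves the arm, as the interface text tells. Its arguments: {"type":"object","properties":{"series":{"type":"array","items":{"type":"object","properties":{"fingers":{"type":"number"},"translation":{"type":"array","items":{"type":"number"}},"turn":{"type":"array","items":{"type":"number"}}}}},"squeeze":{"type":"number"}},"required":["series"]}

```bash
mkdir -p pics; python3 - <<'E'
from rig import observe, imaging
import cv2,numpy as np,pickle
d={}
for n in("top","side"):
    s=imaging.snapshot(n); d[n]=s
    cv2.imwrite(f"pics/{n}0.png",cv2.resize(s["pixels"][:,:,::-1],(800,600),interpolation=cv2.INTER_CUBIC))
    print(n,{k:v for k,v in s.items() if k!="pixels"})
pickle.dump(d,open("d0.pkl","wb"))
print(observe())
E
```

```text
top {'vfov': 48.840814128593564, 'cx': 276.5213976344302, 'cy': 209.65793448559336, 'world_to_cam': array([[-0.00497043, -0.99994148, -0.0096086 ,  0.01715766],
       [ 0.99539229, -0.00586748,  0.0957066 , -0.58886061],
       [-0.09575737, -0.00908863,  0.99536321, -1.28313454],
       [ 0.        ,  0.        ,  0.        ,  1.        ]])}
side {'vfov': 46.594722740018895, 'cx': 278.9661383309302, 'cy': 213.81370924135274, 'world_to_cam': array([[ 0.84716314, -0.53116622, -0.01330641, -0.50655981],
       [ 0.30913424,  0.47236408,  0.82541396, -0.26797468],
       [-0.43214654, -0.70337375,  0.5643711 , -0.99163278],
       [ 0.        ,  0.        ,  0.        ,  1.        ]])}
{'time': 0.1, 'joints': array([-1.19951857e+00,  3.07496955e-01,  1.50752996e+00, -8.83924633e-06,
        1.32841779e+00, -7.35216150e-02]), 'qvel': array([ 0.00017984, -0.00230582, -0.00440957,  0.00089355, -0.00218535,
       -0.0002987 ]), 'effort': array([-7.05805496e-05, -4.58530891e+01, -2.52607691e+01, -1.22187780e-04,
        5.51908510e-03,  1.72409449e-05]), 'ee_pos': array([ 0.24726327, -0.51878235,  0.4038784 ]), 'eef_rot': array([-9.15148999e-04,  9.75370305e-01,  2.20571782e-01, -1.41598668e-04]), 'ft_force': array([ 0.00941339, -0.01129997, -0.72159454]), 'moment': array([ 0.03782309, -0.01324225, -0.01621317]), 'grasp_force': 0.0, 'finger_gap': 0.08521827759333411}
```

View pics/top0.png

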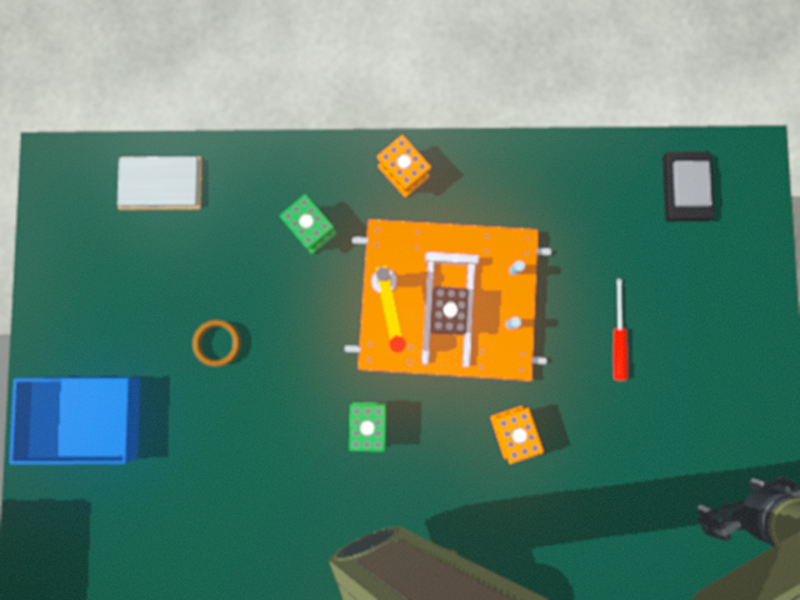

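View pics/side0.png

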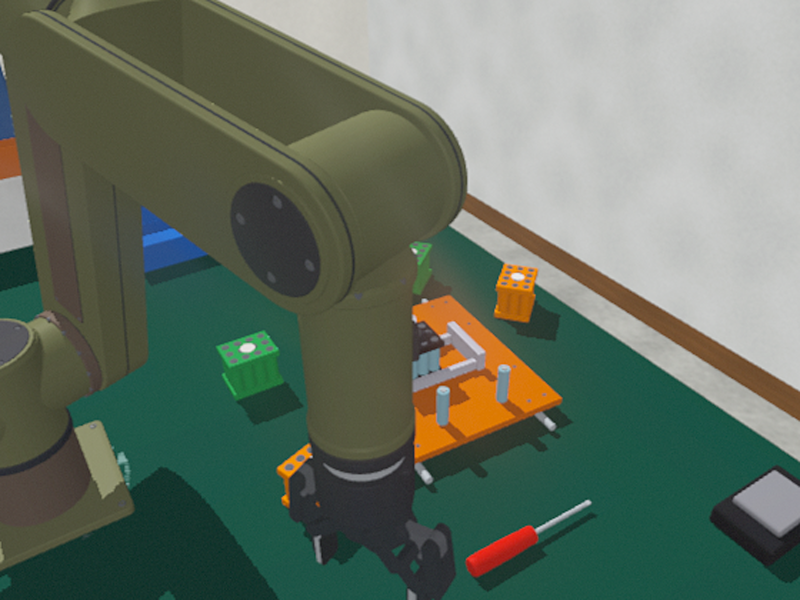

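The top view shows five pack-shaped things, in 800×600 pixels: green at (306,221) and (367,428), orange at (403,161) and (518,436), and the black-topped one with a white spot at (450,310). Only the last stands between the guides on the board, and it has pale blue cells in the side view, so it is the pack. The yellow arm runs from its pivot at (384,279) to its pad at (397,344). The cells are at (517,267) and (513,322), the tape at (216,343) and the screwdriver at (620,330).

```bash
cat > h.py <<'E'
import numpy as np,cv2
def f(s): return 210/np.tan(np.radians(s["vfov"])/2)
def back(s,uv,z):
    T=s["world_to_cam"];R=T[:3,:3];c=-R.T@T[:3,3]
    d=R.T@np.array([(uv[0]-s["cx"])/f(s),-(uv[1]-s["cy"])/f(s),-1]);return c+d*(z-c[2])/d[2]
def proj(s,p):
    q=s["world_to_cam"][:3]@np.append(p,1);return np.array([s["cx"]-f(s)*q[0]/q[2],s["cy"]+f(s)*q[1]/q[2]])
def mask(s,lo,hi,box):
    h=cv2.cvtColor(s["pixels"],cv2.COLOR_RGB2HSV);m=cv2.inRange(h,lo,hi);k=np.zeros_like(m)
    x0,y0,x1,y1=[int(v/1.42857) for v in box];k[y0:y1,x0:x1]=255;return m&k
def cen(m):
    M=cv2.moments(m,True);return np.array([M["m10"],M["m01"]])/M["m00"]
def fixture(s):
    m=mask(s,(5,150,90),(18,255,255),(352,205,548,390))
    c=cv2.convexHull(np.vstack(cv2.findContours(m,0,1)[0]))
    q=cv2.approxPolyN(c,4) if hasattr(cv2,"approxPolyN") else cv2.approxPolyDP(c,6,True)
    return q.reshape(-1,2)
E
python3 - <<'E'
from h import *;import pickle
s=pickle.load(open("d0.pkl","rb"))["top"]
q=fixture(s);P=np.array([back(s,u,.03) for u in q]);print(q.tolist(),P.round(4).tolist())
print("sides",np.linalg.norm(P-np.roll(P,-1,0),axis=1).round(4))
c=P.mean(0)
# order: front two (small x), back two
o=P[np.argsort(P[:,0])];n=o[2:].mean(0)-o[:2].mean(0);yaw=np.arctan2(n[1],n[0])
l=P[np.argsort(P[:,1])];n2=l[2:].mean(0)-l[:2].mean(0);yaw2=np.arctan2(-n2[0],n2[1]);print("centre",c,"yaw",yaw,yaw2)
w=lambda x,y,z:c*[1,1,0]+[x*np.cos(yaw2)-y*np.sin(yaw2),x*np.sin(yaw2)+y*np.cos(yaw2),z]
loc=lambda p:((p-c)[0]*np.cos(yaw2)+(p-c)[1]*np.sin(yaw2),-(p-c)[0]*np.sin(yaw2)+(p-c)[1]*np.cos(yaw2))
pk=back(s,cen(mask(s,(0,0,170),(180,60,255),(438,298,463,322))),.102)
m=mask(s,(0,150,90),(4,255,255),(380,330,412,358))|mask(s,(172,150,90),(180,255,255),(380,330,412,358))
pad=back(s,cen(m),.13);print("pack",pk,loc(pk),"pad",pad,loc(pad));pv=w(.027,.13,.13);d=np.array(loc(pad))-[.027,.13];print("r",np.hypot(*d),"swing",np.arctan2(-d[1],-d[0]))
im=cv2.resize(s["pixels"][:,:,::-1],None,fx=4,fy=4,interpolation=2)
for p in[(.027,.13,.138),(.027,0,.03),(.07,.05,.065),(.07,-.05,.065),(-.13,.035,.048),(-.13,-.035,.048),(.07,-.035,.048),(.07,.035,.048),(.15,.17,.03),(-.15,-.17,.03),(.15,-.17,.03),(-.15,.17,.03)]:
    cv2.drawMarker(im,tuple(int(v) for v in (proj(s,w(*p))+.5)*4),(255,0,255),1,10,1)
cv2.imwrite("pics/crop0.png",im[580:1100,970:1570])
E
```

```text
[[377, 160], [372, 266], [250, 259], [257, 153]] [[0.7295, -0.2737, 0.03], [0.4291, -0.252, 0.03], [0.4502, 0.089, 0.03], [0.7523, 0.0691, 0.03]]
sides [0.3012 0.3417 0.3028 0.3435]
centre [ 0.59027889 -0.09189279  0.03      ] yaw -0.06891887507457783 -0.06405257672088939
pack [ 0.56319096 -0.08872697  0.102     ] (np.float64(-0.02723501956099724), np.float64(0.0014254638472396353)) pad [0.49899405 0.00965078 0.13      ] (np.float64(-0.09759732255070389), np.float64(0.09549230924782576))
r 0.12928756130367622 swing 0.2701816508572157
```

View pics/crop0.png

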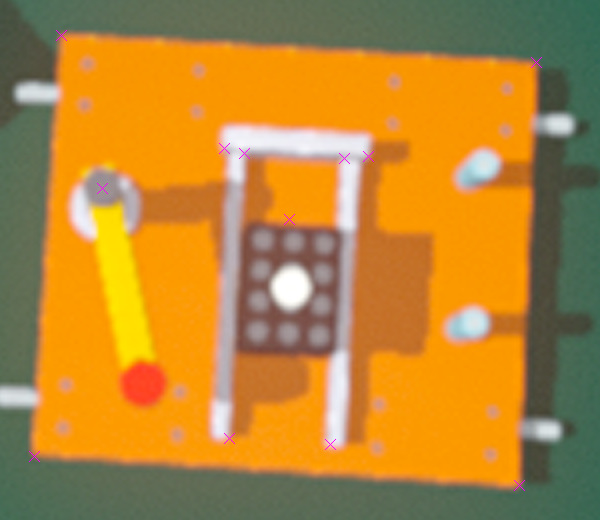

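The crop shows the model markers sitting on the board's corners, the guides, the stop and the cap (the sides come out at 301 and 342 mm, true 300 and 340). The white spot is at crop (291,288) on the black pack between the guides, about 54 mm short of home. The red pad is at (143,383), which puts the arm at about 0.27 rad. I'll move behind the pack with the fingers shut.

>>> {"op": "servo_tool", "data": {"series": [{"fingers": 1, "translation": [0.05, -0.036, 0], "turn": [0, 0, 0.15]}, {"fingers": 1, "translation": [0.1, -0.072, 0], "turn": [0, 0, 0.3]}, {"fingers": 1, "translation": [0.15, -0.108, 0], "turn": [0, 0, 0.45]}, {"fingers": 1, "translation": [0.2, -0.144, 0], "turn": [0, 0, 0.511]}, {"fingers": 1, "translation": [0.25, -0.18, 0], "turn": [0, 0, 0.511]}, {"fingers": 1, "translation": [0.3, -0.216, 0], "turn": [0, 0, 0.511]}, {"fingers": 1, "translation": [0.35, -0.252, 0], "turn": [0, 0, 0.511]}, {"fingers": 1, "translation": [0.407, -0.288, 0], "turn": [0, 0, 0.511]}, {"fingers": 1, "translation": [0.407, -0.288, 0.05], "turn": [0, 0, 0.511]}, {"fingers": 1, "translation": [0.407, -0.288, 0.1], "turn": [0, 0, 0.511]}, {"fingers": 1, "translation": [0.407, -0.288, 0.1], "turn": [0, 0, 0.511]}]}}

```text
time: 1.48
ee_pos: [0.4888, -0.083, 0.3013]
eef_rot: [-0.001, 0.999, -0.033, -0.005]
ft_force: [-0.6, 0.7, 0.8]
finger_gap: 0.0003
grasp_force: 0.0
```

```bash
cat >> h.py <<'E'
from scipy.spatial.transform import Rotation as Ro
C=np.array([.5903,-.0919]);YAW=-.066
F=np.array([[np.cos(YAW),-np.sin(YAW)],[np.sin(YAW),np.cos(YAW)]])
def tofix(p): return F.T@(np.asarray(p)[:2]-C)
def towld(p): return C+F@np.asarray(p)
def rot(o): return Ro.from_quat(np.roll(o["eef_rot"],-1))
def report(o):
    x=rot(o).as_matrix()[:,0];print("t",o["time"],"fix",tofix(o["ee_pos"]).round(4),"z",o["ee_pos"][2].round(4),"yaw",np.arctan2(x[1],x[0]).round(4),"F",o["ft_force"].round(2),"q",o["joints"].round(2),"tz",rot(o).as_matrix()[:,2].round(4))
E
python3 - <<'E'
from h import *;from rig import observe,imaging
o=observe();report(o)
s=imaging.snapshot("side");cv2.imwrite("pics/s1.png",cv2.resize(s["pixels"][:,:,::-1],(800,600),interpolation=2))
E
```

```text
t 1.475 fix [-0.1019  0.0021] z 0.3013 yaw -0.0654 F [-0.63  0.66  0.79] q [-0.25  0.31  1.81 -0.    1.04  1.38] tz [-0.0097  0.0025 -0.9999]
```

View pics/s1.png

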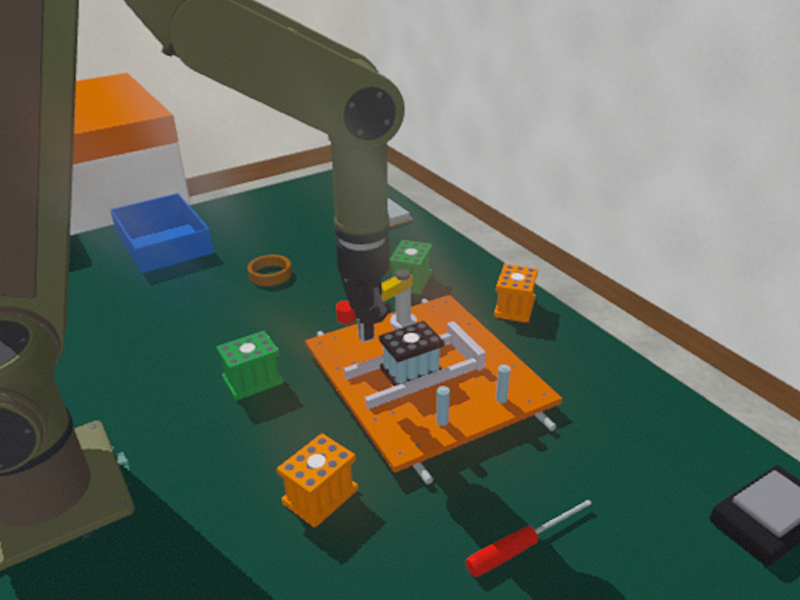

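The side view shows the shut fingertips at (366,335), hanging behind the pack (spot at 412,337), clear of the red pad (347,312). The pale blue cells confirm it is the pack. Next I go down and push.

>>> {"op": "servo_tool", "data": {"series": [{"fingers": 1, "translation": [0, 0, 0.025], "turn": [0, 0, 0]}, {"fingers": 1, "translation": [0, 0, 0.05], "turn": [0, 0, 0]}, {"fingers": 1, "translation": [0, 0, 0.075], "turn": [0, 0, 0]}, {"fingers": 1, "translation": [0.006, -0.001, 0.075], "turn": [0, 0, 0]}, {"fingers": 1, "translation": [0.012, -0.001, 0.075], "turn": [0, 0, 0]}, {"fingers": 1, "translation": [0.018, -0.001, 0.075], "turn": [0, 0, 0]}, {"fingers": 1, "translation": [0.024, -0.001, 0.075], "turn": [0, 0, 0]}, {"fingers": 1, "translation": [0.03, -0.001, 0.075], "turn": [0, 0, 0]}, {"fingers": 1, "translation": [0.036, -0.001, 0.075], "turn": [0, 0, 0]}, {"fingers": 1, "translation": [0.042, -0.001, 0.075], "turn": [0, 0, 0]}, {"fingers": 1, "translation": [0.048, -0.001, 0.075], "turn": [0, 0, 0]}, {"fingers": 1, "translation": [0.054, -0.001, 0.075], "turn": [0, 0, 0]}, {"fingers": 1, "translation": [0.06, -0.001, 0.075], "turn": [0, 0, 0]}, {"fingers": 1, "translation": [0.06, -0.001, 0.075], "turn": [0, 0, 0]}]}}

```text
time: 3.28
ee_pos: [0.5521, -0.0871, 0.2298]
eef_rot: [0.0, 0.999, -0.033, 0.001]
ft_force: [-0.7, -0.0, -0.9]
finger_gap: 0.0001
grasp_force: 0.0
```

```bash
python3 - <<'E'
from h import *;from rig import observe,imaging
report(observe())
s=imaging.snapshot("side");im=cv2.resize(s["pixels"][:,:,::-1],None,fx=4,fy=4,interpolation=2)
cv2.imwrite("pics/s2.png",im[700:1300,800:1600])
t=imaging.snapshot("top");cv2.imwrite("pics/t2.png",cv2.resize(t["pixels"][:,:,::-1],None,fx=4,fy=4,interpolation=2)[580:1100,970:1570])
E
```

```text
t 3.275 fix [-0.0384  0.0022] z 0.2298 yaw -0.0662 F [-0.66 -0.03 -0.89] q [-0.23  0.47  1.76  0.    0.91  1.4 ] tz [ 2.6e-03 -4.0e-04 -1.0e+00]
```

View pics/s2.png

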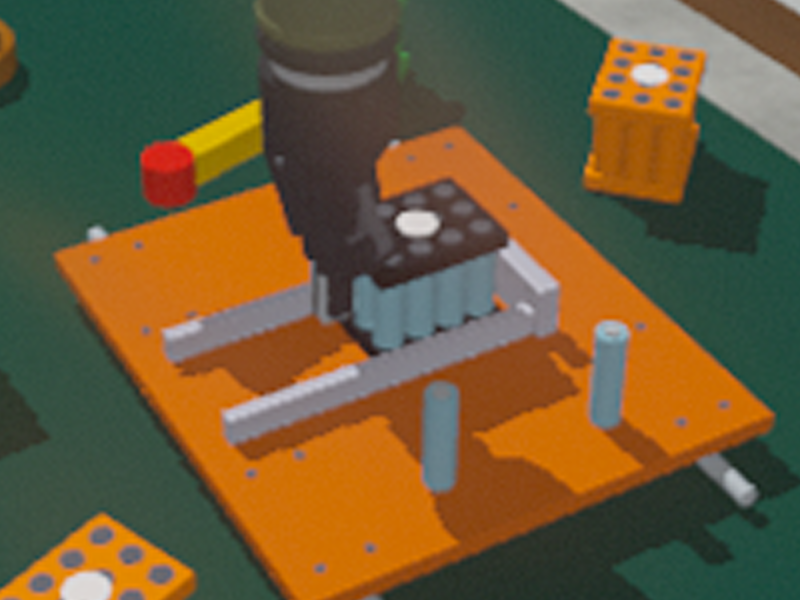

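The crop shows the pack upright against the shut fingers, its spot at (417,223), with a small gap left to the stop at (525,285). The cells at (440,435) and (608,375) have not moved. I'll go on gently.

>>> {"op": "servo_tool", "data": {"series": [{"fingers": 1, "translation": [0.003, 0, 0], "turn": [0, 0, 0]}, {"fingers": 1, "translation": [0.006, 0, 0], "turn": [0, 0, 0]}, {"fingers": 1, "translation": [0.008, 0, 0], "turn": [0, 0, 0]}, {"fingers": 1, "translation": [0.01, 0, 0], "turn": [0, 0, 0]}, {"fingers": 1, "translation": [0.01, 0, 0], "turn": [0, 0, 0]}]}}

```text
time: 4.0
ee_pos: [0.5611, -0.0876, 0.2296]
eef_rot: [0.0, 0.999, -0.033, 0.0]
ft_force: [-2.7, 0.0, -1.0]
finger_gap: 0.0
grasp_force: 0.0
```

```bash
cat >> h.py <<'E'
def spot(s,n=12):
    h=cv2.cvtColor(s["pixels"],cv2.COLOR_RGB2HSV);m=cv2.inRange(h,(0,0,150),(180,70,255))
    k,l,st,ce=cv2.connectedComponentsWithStats(m);r=[]
    for i in range(1,k):
        if st[i,4]>30: 
            p=tofix(back(s,ce[i],.102))
            if abs(p[0])<.06 and abs(p[1])<.02: r.append((p.round(4).tolist(),int(st[i,4])))
    return r
E
python3 - <<'E'
from h import *;from rig import observe,imaging
report(observe())
for n in("side","top"): print(n,spot(imaging.snapshot(n)))
E
```

```text
t 4.0 fix [-0.0294  0.0023] z 0.2296 yaw -0.0662 F [-2.67  0.01 -0.98] q [-0.23  0.48  1.74  0.    0.92  1.41] tz [ 5.e-04 -0.e+00 -1.e+00]
side [([0.0292, 0.0013], 56)]
top []
```

>>> {"op": "servo_tool", "data": {"series": [{"fingers": 1, "translation": [0.002, 0, 0], "turn": [0, 0, 0]}, {"fingers": 1, "translation": [0.003, 0, 0], "turn": [0, 0, 0]}, {"fingers": 1, "translation": [0.004, 0, 0], "turn": [0, 0, 0]}, {"fingers": 1, "translation": [0.004, 0, 0], "turn": [0, 0, 0]}]}}

```text
time: 4.6
ee_pos: [0.5639, -0.0877, 0.2296]
eef_rot: [-0.0, 0.999, -0.033, -0.001]
ft_force: [-6.4, 0.0, 2.6]
finger_gap: 0.0003
grasp_force: 0.0
```

```bash
python3 - <<'E'
from h import *;from rig import observe,imaging
report(observe())
print(spot(imaging.snapshot("side")))
E
```

```text
t 4.6 fix [-0.0267  0.0025] z 0.2296 yaw -0.0662 F [-6.37  0.03  2.62] q [-0.23  0.48  1.73 -0.    0.93  1.41] tz [-2.5e-03  4.0e-04 -1.0e+00]
[([0.0313, 0.0012], 58)]
```

>>> {"op": "servo_tool", "data": {"series": [{"fingers": 1, "translation": [0.001, 0, 0], "turn": [0, 0, 0]}, {"fingers": 1, "translation": [0.002, 0, 0], "turn": [0, 0, 0]}, {"fingers": 1, "translation": [0.003, 0, 0], "turn": [0, 0, 0]}, {"fingers": 1, "translation": [0.003, 0, 0], "turn": [0, 0, 0]}]}}

```text
time: 5.15
ee_pos: [0.5647, -0.0876, 0.2291]
eef_rot: [-0.0, 0.999, -0.033, -0.004]
ft_force: [-11.4, 1.1, 3.9]
finger_gap: 0.0001
grasp_force: 0.0
```

```bash
python3 - <<'E'
from h import *;from rig import observe,imaging
report(observe())
print(spot(imaging.snapshot("side")))
E
```

```text
t 5.15 fix [-0.0258  0.0026] z 0.2291 yaw -0.066 F [-11.39   1.06   3.91] q [-0.23  0.49  1.72 -0.    0.94  1.41] tz [-0.0083  0.0013 -1.    ]
[([0.0315, 0.0013], 59)]
```

The pack has stalled (the spot stays at 31.3 to 31.5 mm) and the force has risen to 11 N, more than the sliding friction, so it is home. I'll back off and lift.

>>> {"op": "servo_tool", "data": {"series": [{"fingers": 1, "translation": [-0.008, 0, 0], "turn": [0, 0, 0]}, {"fingers": 1, "translation": [-0.025, 0, 0], "turn": [0, 0, 0]}, {"fingers": 1, "translation": [-0.04, 0, 0], "turn": [0, 0, 0]}, {"fingers": 1, "translation": [-0.04, 0, -0.05], "turn": [0, 0, 0]}, {"fingers": 1, "translation": [-0.04, 0, -0.1], "turn": [0, 0, 0]}, {"fingers": 1, "translation": [-0.08, 0, -0.14], "turn": [0, 0, -0.15]}, {"fingers": 1, "translation": [-0.12, 0, -0.14], "turn": [0, 0, -0.3]}, {"fingers": 1, "translation": [-0.12, 0, -0.14], "turn": [0, 0, -0.3]}]}}

```text
time: 6.2
ee_pos: [0.4452, -0.0796, 0.3705]
eef_rot: [0.0, 0.993, 0.117, 0.0]
ft_force: [0.6, -0.2, -0.3]
finger_gap: -0.0001
grasp_force: 0.0
```

```bash
python3 - <<'E'
from h import *;from rig import observe,imaging
o=observe();report(o)
t=imaging.snapshot("top");print(spot(t),spot(imaging.snapshot("side")))
im=cv2.resize(t["pixels"][:,:,::-1],None,fx=4,fy=4,interpolation=2)
for p in [(.027,0,.102),(.027,.13,.138)]: cv2.drawMarker(im,tuple(int(v) for v in (proj(t,np.append(towld(p[:2]),p[2]))+.5)*4),(255,0,255),1,10,1)
cv2.imwrite("pics/t3.png",im[580:1100,970:1570])
E
```

```text
t 6.2 fix [-0.1456  0.0027] z 0.3705 yaw 0.2338 F [ 0.64 -0.2  -0.32] q [-0.27  0.17  1.8   0.    1.17  1.07] tz [ 6.e-04 -1.e-04 -1.e+00]
[([0.0002, 0.0063], 669), ([0.0273, 0.0014], 103)] [([0.0309, 0.0013], 57)]
```

View pics/t3.png

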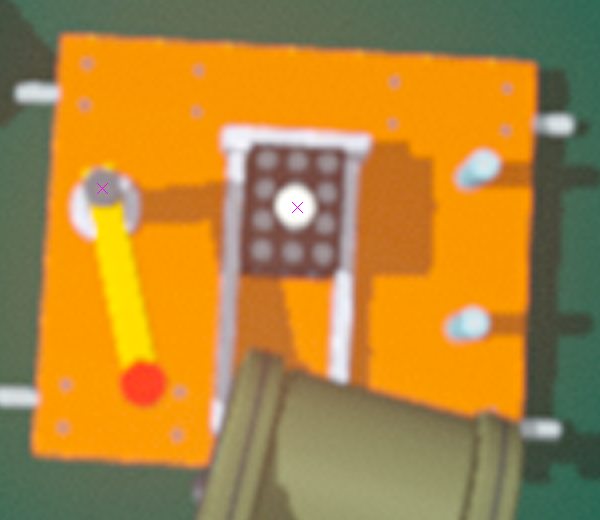

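The top crop shows the pack's spot at (296,207), on the home marker and against the stop (27.3, 1.4 mm). The arm has not moved, with its pad at (143,383). Next come the numbers for the arm push.

```bash
cat >> h.py <<'E'
def tgt(th,clear,r=.08):
    p=np.array([.027,.13])+r*np.array([-np.cos(th),-np.sin(th)])-(.022+clear)*np.array([np.sin(th),-np.cos(th)])
    return towld(p),th-np.pi/2+np.pi+YAW
def row(o,th,clear,z):
    w,psi=tgt(th,clear);R=rot(o).as_matrix();y0=np.arctan2(R[1,0],R[0,0])
    print(round(th,3),(R.T@(np.append(w,z)-o["ee_pos"])).round(4).tolist(),round(-(psi-y0),3))
E
python3 - <<'E'
from h import *;from rig import observe
o=observe();row(o,.27,.015,.3705);row(o,.27,.015,.285)
E
```

```text
0.27 [0.1208, -0.1114, 0.0] -1.542
0.27 [0.1205, -0.1116, 0.0855] -1.542
```

>>> {"op": "servo_tool", "data": {"series": [{"fingers": 1, "translation": [0.02, -0.03, -0.02], "turn": [0, 0, -0.17]}, {"fingers": 1, "translation": [0.04, -0.06, -0.02], "turn": [0, 0, -0.34]}, {"fingers": 1, "translation": [0.06, -0.09, -0.02], "turn": [0, 0, -0.51]}, {"fingers": 1, "translation": [0.09, -0.11, -0.02], "turn": [0, 0, -0.68]}, {"fingers": 1, "translation": [0.12, -0.111, -0.02], "turn": [0, 0, -0.85]}, {"fingers": 1, "translation": [0.12, -0.111, -0.02], "turn": [0, 0, -1.02]}, {"fingers": 1, "translation": [0.12, -0.111, 0], "turn": [0, 0, -1.19]}, {"fingers": 1, "translation": [0.12, -0.111, 0], "turn": [0, 0, -1.36]}, {"fingers": 1, "translation": [0.12, -0.111, 0], "turn": [0, 0, -1.54]}, {"fingers": 1, "translation": [0.12, -0.111, 0.03], "turn": [0, 0, -1.54]}, {"fingers": 1, "translation": [0.12, -0.111, 0.06], "turn": [0, 0, -1.54]}, {"fingers": 1, "translation": [0.12, -0.111, 0.085], "turn": [0, 0, -1.54]}, {"fingers": 1, "translation": [0.12, -0.111, 0.085], "turn": [0, 0, -1.54]}, {"fingers": 1, "translation": [0.12, -0.111, 0.085], "turn": [0, 0, -1.54]}]}}

```text
time: 8.05
ee_pos: [0.5403, 0.0558, 0.2851]
eef_rot: [0.0, 0.632, 0.775, 0.0]
ft_force: [0.7, -0.6, 0.6]
finger_gap: 0.0002
grasp_force: 0.0
```

```bash
python3 - <<'E'
from h import *;from rig import observe,imaging
o=observe();report(o)
row(o,.27,.015,.285);row(o,.27,.005,.285)
for th in np.linspace(.27,1.45,15): row(o,th,0,.285)
s=imaging.snapshot("side");cv2.imwrite("pics/s4.png",cv2.resize(s["pixels"][:,:,::-1],None,fx=4,fy=4,interpolation=2)[600:1200,700:1500])
E
```

```text
t 8.05 fix [-0.0597  0.144 ] z 0.2851 yaw 1.7735 F [ 0.73 -0.65  0.63] q [ 0.03  0.38  1.73  0.    1.03 -0.18] tz [ 1.3e-03  1.0e-04 -1.0e+00]
0.27 [0.0004, -0.0002, 0.0] -0.001
0.27 [-0.0096, -0.0002, 0.0001] -0.001
0.27 [-0.0146, -0.0002, 0.0001] -0.001
0.354 [-0.0215, -0.0018, 0.0001] -0.086
0.439 [-0.0284, -0.0027, 0.0001] -0.17
0.523 [-0.0354, -0.0031, 0.0001] -0.254
0.607 [-0.0423, -0.0029, 0.0001] -0.338
0.691 [-0.0493, -0.0022, 0.0001] -0.423
0.776 [-0.0562, -0.0008, 0.0001] -0.507
0.86 [-0.0629, 0.0011, 0.0001] -0.591
0.944 [-0.0694, 0.0036, 0.0001] -0.676
1.029 [-0.0757, 0.0067, 0.0001] -0.76
1.113 [-0.0817, 0.0102, 0.0001] -0.844
1.197 [-0.0874, 0.0143, 0.0001] -0.928
1.281 [-0.0928, 0.0188, 0.0001] -1.013
1.366 [-0.0977, 0.0238, 0.0001] -1.097
1.45 [-0.1022, 0.0291, 0.0001] -1.181
```

View pics/s4.png

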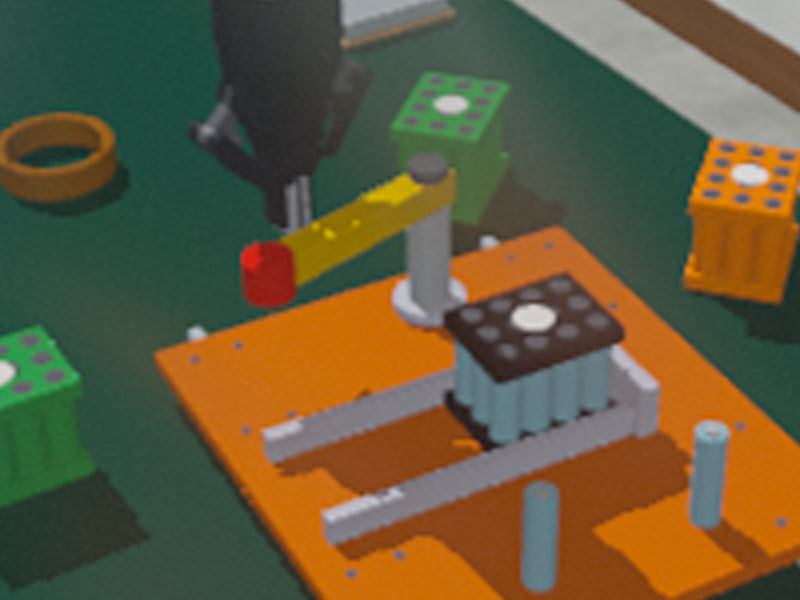

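The side crop shows the fingertips at (290,205) behind the yellow bar, on its +y side, overlapping its height. The pack is flat with its spot at (533,318). Now I sweep the arc to 1.45 rad.

>>> {"op": "servo_tool", "data": {"series": [{"fingers": 1, "translation": [-0.01, 0, 0], "turn": [0, 0, 0]}, {"fingers": 1, "translation": [-0.015, 0, 0], "turn": [0, 0, 0]}, {"fingers": 1, "translation": [-0.022, -0.002, 0], "turn": [0, 0, -0.09]}, {"fingers": 1, "translation": [-0.028, -0.003, 0], "turn": [0, 0, -0.17]}, {"fingers": 1, "translation": [-0.035, -0.003, 0], "turn": [0, 0, -0.25]}, {"fingers": 1, "translation": [-0.042, -0.003, 0], "turn": [0, 0, -0.34]}, {"fingers": 1, "translation": [-0.049, -0.002, 0], "turn": [0, 0, -0.42]}, {"fingers": 1, "translation": [-0.056, -0.001, 0], "turn": [0, 0, -0.51]}, {"fingers": 1, "translation": [-0.063, 0.001, 0], "turn": [0, 0, -0.59]}, {"fingers": 1, "translation": [-0.069, 0.004, 0], "turn": [0, 0, -0.68]}, {"fingers": 1, "translation": [-0.076, 0.007, 0], "turn": [0, 0, -0.76]}, {"fingers": 1, "translation": [-0.082, 0.01, 0], "turn": [0, 0, -0.84]}, {"fingers": 1, "translation": [-0.087, 0.014, 0], "turn": [0, 0, -0.93]}, {"fingers": 1, "translation": [-0.093, 0.019, 0], "turn": [0, 0, -1.01]}, {"fingers": 1, "translation": [-0.098, 0.024, 0], "turn": [0, 0, -1.1]}, {"fingers": 1, "translation": [-0.102, 0.029, 0], "turn": [0, 0, -1.18]}, {"fingers": 1, "translation": [-0.102, 0.029, 0], "turn": [0, 0, -1.18]}, {"fingers": 1, "translation": [-0.102, 0.029, 0], "turn": [0, 0, -1.18]}]}}

```text
time: 10.35
ee_pos: [0.5879, -0.0387, 0.2849]
eef_rot: [0.0, 0.095, 0.996, 0.0]
ft_force: [-0.7, 0.3, -0.3]
finger_gap: -0.0001
grasp_force: 0.3
```

```bash
cat >> h.py <<'E'
def pad(s):
    h=cv2.cvtColor(s["pixels"],cv2.COLOR_RGB2HSV);m=cv2.inRange(h,(0,170,110),(4,255,255))|cv2.inRange(h,(172,170,110),(180,255,255))
    k,l,st,ce=cv2.connectedComponentsWithStats(m)
    for i in range(1,k):
        if st[i,4]>15:
            p=tofix(back(s,ce[i],.125))
            if np.linalg.norm(p)<.2: d=p-[.027,.13];print("pad",p.round(4),int(st[i,4]),"r",np.hypot(*d).round(4),"swing",np.arctan2(-d[1],-d[0]).round(3))
E
python3 - <<'E'
from h import *;from rig import observe,imaging
o=observe();report(o)
for th in (1.45,1.49,1.53,1.57): row(o,th,0,.285)
for n in("top","side"):
    s=imaging.snapshot(n);print(n);pad(s)
cv2.imwrite("pics/s5.png",cv2.resize(s["pixels"][:,:,::-1],None,fx=4,fy=4,interpolation=2)[600:1200,700:1500])
E
```

```text
t 10.35 fix [-0.0059  0.053 ] z 0.2849 yaw 2.952 F [-0.71  0.27 -0.34] q [-0.14  0.44  1.63  0.    1.07 -1.52] tz [ 4.e-04  1.e-04 -1.e+00]
1.45 [-0.0014, 0.0004, -0.0001] -0.003
1.49 [-0.0046, -0.0004, -0.0001] -0.043
1.53 [-0.0078, -0.0011, -0.0001] -0.083
1.57 [-0.0111, -0.0016, -0.0001] -0.123
top
side
pad [ 0.0041 -0.0067] 181 r 0.1386 swing 1.405
```

View pics/s5.png

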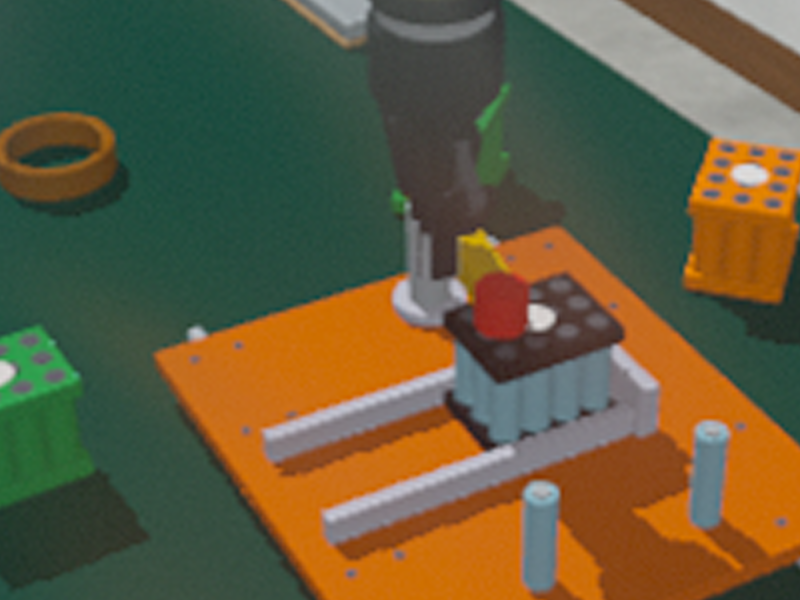

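The red pad at crop (501,305) is now over the pack, just short of the spot at (540,318), and the pack is unmoved. I'll do the last 0.12 rad slowly.

>>> {"op": "servo_tool", "data": {"series": [{"fingers": 1, "translation": [-0.003, 0, 0], "turn": [0, 0, -0.03]}, {"fingers": 1, "translation": [-0.006, -0.001, 0], "turn": [0, 0, -0.06]}, {"fingers": 1, "translation": [-0.009, -0.001, 0], "turn": [0, 0, -0.09]}, {"fingers": 1, "translation": [-0.011, -0.002, 0], "turn": [0, 0, -0.12]}, {"fingers": 1, "translation": [-0.011, -0.002, 0], "turn": [0, 0, -0.12]}, {"fingers": 1, "translation": [-0.011, -0.002, 0], "turn": [0, 0, -0.12]}]}}

```text
time: 11.2
ee_pos: [0.5988, -0.0423, 0.2847]
eef_rot: [0.0, 0.034, 0.999, 0.0]
ft_force: [-1.0, -0.4, -1.0]
finger_gap: 0.0002
grasp_force: 0.3
```

```bash
python3 - <<'E'
from h import *;from rig import observe,imaging
o=observe();report(o);row(o,1.57,0,.285)
for n in("top","side"): s=imaging.snapshot(n);print(n);pad(s)
E
```

```text
t 11.2 fix [0.0052 0.0501] z 0.2847 yaw 3.0737 F [-1.04 -0.44 -1.05] q [-0.14  0.45  1.61  0.    1.08 -1.64] tz [ 9.e-04  2.e-04 -1.e+00]
1.57 [0.0003, -0.0, -0.0003] -0.001
top
side
pad [ 0.0216 -0.0092] 168 r 0.1393 swing 1.532
```

Now I back off and lift clear to check from above.

>>> {"op": "servo_tool", "data": {"series": [{"fingers": 1, "translation": [0.01, 0, 0], "turn": [0, 0, 0]}, {"fingers": 1, "translation": [0.03, 0, 0], "turn": [0, 0, 0]}, {"fingers": 1, "translation": [0.05, 0, -0.01], "turn": [0, 0, 0]}, {"fingers": 1, "translation": [0.09, 0, -0.04], "turn": [0, 0, 0]}, {"fingers": 1, "translation": [0.13, 0, -0.08], "turn": [0, 0, 0]}, {"fingers": 1, "translation": [0.17, 0, -0.1], "turn": [0, 0, 0]}, {"fingers": 1, "translation": [0.17, 0, -0.1], "turn": [0, 0, 0]}, {"fingers": 1, "translation": [0.17, 0, -0.1], "turn": [0, 0, 0]}]}}

```text
time: 12.3
ee_pos: [0.4287, -0.0309, 0.3854]
eef_rot: [0.001, 0.034, 0.999, -0.0]
ft_force: [0.6, 0.9, -0.5]
finger_gap: -0.0
grasp_force: 0.0
```

```bash
python3 - <<'E'
from h import *;from rig import observe,imaging
o=observe();report(o)
for n in("side","top"): s=imaging.snapshot(n);print(n);pad(s)
im=cv2.resize(s["pixels"][:,:,::-1],None,fx=4,fy=4,interpolation=2)
cv2.drawMarker(im,tuple(int(v) for v in (proj(s,np.append(towld((.027,0)),.13))+.5)*4),(255,0,255),1,10,1)
cv2.imwrite("pics/t6.png",im[580:1100,970:1570])
E
```

```text
t 12.3 fix [-0.1653  0.0502] z 0.3854 yaw 3.0737 F [ 0.65  0.94 -0.46] q [-0.17  0.12  1.82  0.    1.2  -1.67] tz [ 2.7e-03 -4.0e-04 -1.0e+00]
side
pad [ 0.0218 -0.0084] 175 r 0.1385 swing 1.533
top
pad [ 0.0241 -0.0024] 54 r 0.1324 swing 1.549
```

View pics/t6.png

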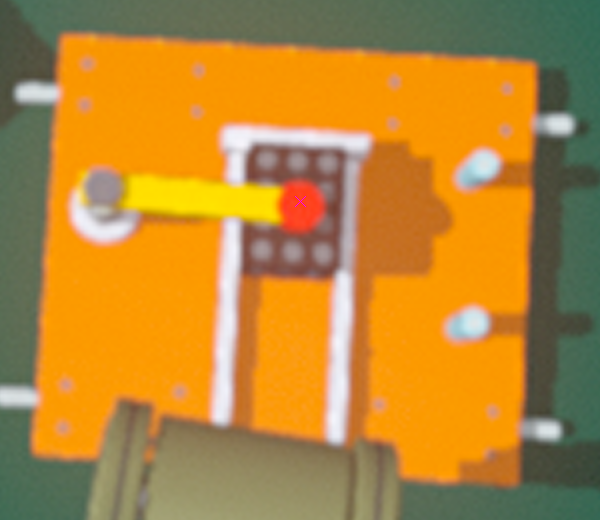

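The pad at (300,206) covers the spot, about 3 mm from centre. The pack is against the stop, the cells at (478,168) and (468,324) have not moved, and the gripper is clear. Handing in.

```bash
python3 -c "
from rig import ticket
print(ticket.hand_in())"
```

```text
the job is handed in; nothing more can be done
None
```

The pack is home against the end stop, the red pad stands about 3 mm from the centre of its top, and the job was handed in at about 12 s; hand-in returned no verdict, and I checked the cells but not the tape roll or screwdriver in the last picture.

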